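Load the carousel and vials of a sampler

TASK

Set up the sampler: lower the round vial carousel onto the sampler's splined drive hub, turned so that its one wide slot meets the hub's one wide spline and it drops fully home. Then stand the smallest vial in the carousel's narrow pocket, the tall vial in the very next pocket clockwise from it (seen from above) and the squat vial in the very next pocket anticlockwise, each upright and down on the pocket floor. Never tip a vial over, and leave the stock bottle and the pipette where they are.

Things in the scene. Friction and masses are not known exactly. Their poses are not given: they have to be found in the camera images.
- sampler: Fixed grey unit. Origin on its hub axis at worktop height; own -x is its front, the drive housing (66 mm high, needle arm to 94) is at x 84 to 140 mm. Flat platter at z = 38 mm; from it a spindle 19 mm thick to z = 82, tapered on top. Splines z 38 to 52, out to 15 mm from the axis, tops bevelled: a wide one (12 mm) at -x, narrow ones (3.5 mm) at +x, +y, -y.
- carousel: Off-white disc 154 mm across, 20 thick, 0.25 kg, with a collar (42 mm across, top 52 mm above the underside) to grip. Origin: centre of underside, z up. Bore 22 mm; slots: wide (15 mm) at own -x, narrow (6.5) at +x, +y, -y. Home: origin at z = 38 mm, x axis along the sampler's x. Five pockets 72 deg apart, centres 54 mm out, floor 4 mm above underside, 16 deep: narrow one at -x.
- vial_small: Smallest vial, 24 mm in diameter, 52 mm tall, blue cap, 20 g, standing (like the other two) on a thin blue-grey bench pad (top at z = 2 mm). Origin: centre of its underside, z up. Its pocket, the carousel's only narrow one (28 mm bore), is centred at (-54, 0) mm in the carousel's frame. Fingers closing along the carousel's tangent have 30 mm of room beside a vial in its pocket.
- vial_tall: Tall vial, 30 mm in diameter, 68 mm tall (the tallest of the three), white cap, standing, 35 g. Origin: centre of its underside, z up. Its pocket (36 mm bore), next clockwise from the narrow one, is centred at (-16.7, +51.4) mm in the carousel's frame.
- vial_squat: Squat vial, 32 mm in diameter (the widest of the three), 62 mm tall, black cap, standing, 40 g. Origin: centre of its underside, z up. Its pocket (36 mm bore), next anticlockwise from the narrow one, is centred at (-16.7, -51.4) mm in the carousel's frame.
- stock_bottle: Bystander: stock bottle, 44 mm in diameter, 85 mm tall, standing to the left of the sampler. Origin: centre of its underside. Not to be moved.
- pipette: Bystander: a hand pipette, 258 mm long (along its own y), 28 mm high, lying in front of the bench centrifuge. Origin: centre of its underside. Not to be moved. The centrifuge behind it, 0.21 m tall with its open lid to 0.45 m at the back, stands between carousel and sampler: x 0.47 to 0.83, y -0.26 to -0.01; carry the carousel round its front or high over it.
There are look-alikes about, which are no part of the job. What is shaped like the vial_small but red is not meant.

How it is judged:
On the way:
1. the carousel is fully home on the splined hub (horizontal distance between carousel and sampler below 0.005 m and z of carousel in the frame of sampler between 0.034 and 0.0415 m and angle between carousel's own z axis and vertical below 0.06 rad and angle between the x axis of carousel and the x axis of sampler, either way round below 0.2 rad), for 0.2 s.
At the end, for the whole second after the job is handed in: Carousel fully home on the hub (height within 3.5 mm, axis within 5 mm, level, x axes aligned); small vial in the narrow pocket, tall vial in the next one clockwise, squat vial in the next one anticlockwise, each within 6 mm of the pocket centre, on its floor, upright within 0.15 rad, at rest (all of step 1 and linear speed of each of carousel, vial_small, vial_tall, vial_squat below 0.02 m/s and x of vial_small in the frame of carousel between -0.06 and -0.048 m and y of vial_small in the frame of carousel between -0.006 and 0.006 m and z of vial_small in the frame of carousel between 0.001 and 0.008 m and angle between each of vial_small, vial_tall, vial_squat's own z axis and vertical below 0.15 rad and x of vial_tall in the frame of carousel between -0.0227 and -0.0107 m and y of vial_tall in the frame of carousel between 0.0454 and 0.0574 m and z of vial_tall in the frame of carousel between 0.001 and 0.008 m and x of vial_squat in the frame of carousel between -0.0227 and -0.0107 m and y of vial_squat in the frame of carousel between -0.0574 and -0.0454 m and z of vial_squat in the frame of carousel between 0.001 and 0.008 m); the robot touches nothing.
It fails at once if the stock bottle is moved by more than 20 mm (distance of stock_bottle from where it was at the start of the episode above 0.02 m).
It fails at once if the pipette is moved by more than 20 mm (distance of pipette from where it was at the start of the episode above 0.02 m).
It fails at once if a vial is tipped over (angle between any of vial_small, vial_tall, vial_squat's own z axis and vertical above 0.9 rad).
It also fails if it takes over 128 s, if anything falls off the work surface, if the arm or the gripper's body presses on something with over 40 N, if the wrist force passes 120 N, or if a joint passes its speed limit or range.

ROBOT

A 6-joint arm with a two-finger parallel gripper is mounted at the origin on a cart in front of the work surface, level with it; the furniture and walls round the work are solid. World frame = base frame: x ahead of the robot, y to its left, z up, the work surface at z = 0. Lengths are in m, angles in rad, forces in N, time in s.
With the tool pointing down it reaches from about 0.35 to 0.8 m from the base axis. Payload 7.3 kg.
Tool frame: the origin (TCP) lies at the very end of the fingers, on their centre line; the grasp point (between the pads) lies arm.grip_depth behind it (arm.grip_depth is the distance from the TCP to the grasp point, in m); z points along the fingers, y is the line along which they close (so a half turn about z gives the same grasp; the last joint's range is limited). The gripper opens to 85 mm and grips with 20 to 120 N. Pads are 22 mm wide; open, the fingers measure 114 mm over their backs; the gripper's body (76 mm by 85 mm) begins 54 mm behind the grasp point. The pads swing forward as they close: fully open they stand 13 mm farther back than shut.
Start: joints at [-1.315, 0.342, 1.524, -0, 1.275, -0.146], TCP at [0.205, -0.483, 0.231] pointing down, gripper open.
Joint ranges: [-2.53, 2.53], [-0.77, 2.02], [0.04, 2.7], [-1, 4.14], [0.28, 2.66], [-3.11, 3.11]. Speed limits (rad/s): [2.57, 2.57, 3.14, 3.14, 3.14, 3.14].

INTERFACE

Orientations are given as a unit quaternion [w, x, y, z].
In Python, from station import get_obs, eyes, arm gives the robot as it stands.
- The arm moves only by the tool step_arm, never from a script. Its argument "plan" is a list of rows, each a list of 3 entries, a list of its own where there are three numbers: the turn, a rotation vector about the tool's x, y, z in rad, then the shift along the tool's x, y, z in cm, then the closure, from -1 (fully open) to 1 (shut), so that 0 is half open. In form: [[[ax, ay, az], [dx, dy, dz], gripper], ...]. A call has 1 to 10 rows; each row shifts and turns the commanded pose from where the row before left it, along the tool's axes as they then stand; what a row does not reach is not made up. A row lasts 1/10 s, in which the tool goes at most 50 mm and 8.59 degrees, less where a joint would pass 70% of its speed; a pose out of reach is approached as far as the arm can. A call with a gripper value outside its range is refused whole. The fingers move at their own pace and stop on an object; "newtons" is the grip in N (left out, the last holds). Time passes only in rows, so rows that do not move let the fingers close. It gives the time, the measured TCP pose, the force, the opening and the grip force at its end, in the units of the state.
- get_obs(): the state, without advancing time (a new reading comes with each control period).
- eyes.capture(name): name is "scene" or "top"; returns a dict with "img" (400x640x3 uint8, red, green, blue), "fx", "fy", "cx", "cy" (pixels), "xyz" and "orientation" of the camera in the world. Camera axes: x right, y up, looking along -z (the intrinsics and any distortion apply to the point x, -y, -z); pixel columns grow to the right and rows downward; lengths in m; the calibration is good to about 2 mm. A picture is of the moment at which its call begins. There is no depth.
- arm.hand_in(): hands the job in; it is judged then, once.
The state is a dict: "t": time; "joint_positions": joint angles; "joint_vel": joint speeds; "tau": joint torques, N m; "eef_pos": TCP position; "tcp_rot": TCP orientation; "wrist_force": force on the tool from outside, world axes, zero at the start; "moment": the same for the moment, N m; "width": opening from 0.0 (shut) to 1.0 (fully open); "grasp_force": force on a finger pad.
Only numpy, scipy, OpenCV 4.12 (cv2) and the standard library are available. Lean on these libraries where they do the work, as an engineer would, in place of code of your own. Each camera call takes 0.05 s, during which the arm holds its last target. There are 200 camera calls.

## Working session

There is one attempt and no reset: what is moved stays moved. The work goes in short steps, Python scripts to look and compute and a tool call to move; the robot and the scene stay as the last step left them, time stands still between calls to the robot, and variables do not carry over. Pictures are saved under pics/ and viewed, at most 14 in all, crops included, and the job is handed in when it is done.

Besides the shell and the picture viewer there is one more tool, called by a JSON object that holds its "name" and its "arguments", one argument or row to a line. step_arm: Moves the arm, as the interface text tells. Its arguments: {"type":"object","properties":{"plan":{"type":"array"},"newtons":{"type":"number"}},"required":["plan"]}

```bash
ls; mkdir -p pics
python3 - <<'E'
from station import get_obs, eyes, arm
import cv2
print(get_obs()); print(arm.grip_depth)
for n in("scene","top"):
    c=eyes.capture(n); cv2.imwrite(f"pics/{n}0.png",c["img"][:,:,::-1]); print({k:v for k,v in c.items() if k!="img"})
E
```

```text
pics
{'t': 0.0, 'joint_positions': array([-1.31497856e+00,  3.42705509e-01,  1.52502696e+00, -1.35617917e-05,
        1.27538072e+00, -1.46000543e-01]), 'joint_vel': array([-0.00288582,  0.00127828, -0.00010237,  0.00054257, -0.00012093,
        0.00122441]), 'tau': array([ 5.78048948e-04, -4.33668566e+01, -2.46014446e+01, -1.06096143e-04,
        7.71728111e-03,  1.30670557e-06]), 'eef_pos': array([ 0.2052376 , -0.48278602,  0.23063142]), 'tcp_rot': array([-7.58769272e-04,  9.79884873e-01,  1.99562163e-01, -4.82003317e-05]), 'wrist_force': array([-0.17767601, -0.31802502,  0.28068344]), 'moment': array([ 0.03564377, -0.01865914, -0.01612894]), 'grasp_force': 0.0, 'width': 1.0003137283984713}
0.0187
{'fx': 463.1284881360593, 'fy': 463.1284881360593, 'cx': 315.770615216012, 'cy': 201.53542161229768, 'xyz': array([-0.09680283,  0.91758076,  0.61133786]), 'orientation': array([-0.24750361, -0.1408575 ,  0.50374315,  0.81556359])}
{'fx': 403.9263282930766, 'fy': 403.9263282930766, 'cx': 319.81656307229474, 'cy': 198.4298530257701, 'xyz': array([ 0.39355951, -0.00631208,  1.31439403]), 'orientation': array([-0.7042437 , -0.02555799,  0.03177261,  0.70878636])}
```

View pics/top0.png

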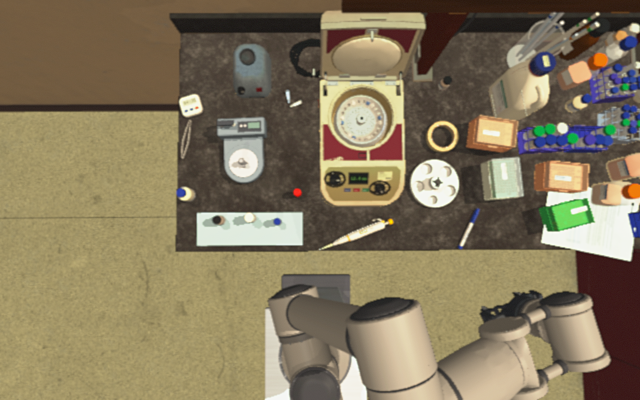

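View pics/scene0.png

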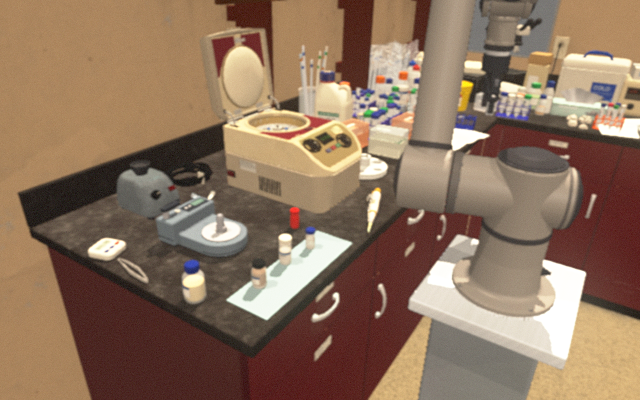

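The top view shows the carousel at about (435,183), the sampler hub at (243,161), and the vials squat (218,219), tall (249,217) and small (277,221). The red decoy is at (297,193) and the bottle at (185,194). I'll enlarge both regions.

```bash
cat > h.py <<'E'
import numpy as np, cv2
from scipy.spatial.transform import Rotation as R
from station import get_obs, eyes, arm
def w(c,u,v,z):
    q=c["orientation"]; r=R.from_quat([q[1],q[2],q[3],q[0]])
    d=r.apply([(u-c["cx"])/c["fx"],-(v-c["cy"])/c["fy"],-1]); p=np.array(c["xyz"])
    return p+d*(z-p[2])/d[2]
def px(c,P):
    q=c["orientation"]; r=R.from_quat([q[1],q[2],q[3],q[0]])
    p=r.inv().apply(np.array(P)-c["xyz"]); return c["cx"]-c["fx"]*p[0]/p[2], c["cy"]+c["fy"]*p[1]/p[2]
def crop(c,u,v,W,H,s): # crop centred
    im=c["img"][v-H//2:v+H//2,u-W//2:u+W//2,::-1]; return cv2.resize(im,None,fx=s,fy=s,interpolation=cv2.INTER_CUBIC)
E
python3 - <<'E'
from h import *
c=eyes.capture("top")
a=crop(c,435,183,60,60,8); b=crop(c,243,161,40,60,8)
cv2.imwrite("pics/c1.png",np.hstack([a,b])); cv2.imwrite("pics/c2.png",crop(c,235,195,130,90,6))
E
```

```text
(no output)
```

View pics/c1.png

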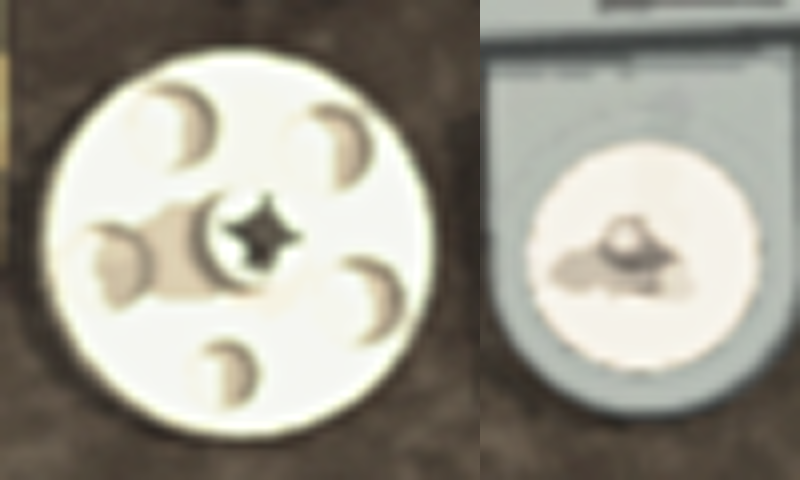

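View pics/c2.png

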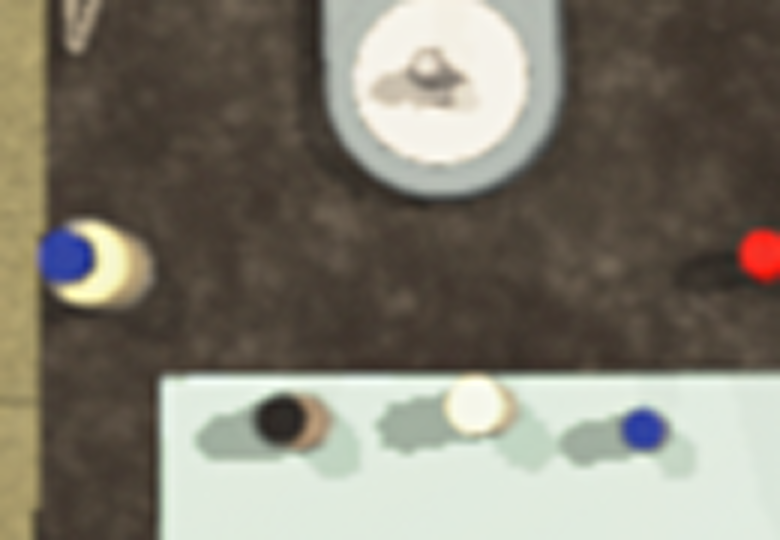

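The carousel crop shows the disc centre at (239,242) and the narrow pocket at about (223,373), pointing at the robot. The sampler crop shows the platter centre at about (643,256). The housing's front edge runs from (480,52) to (800,30).

Run:
```python
from h import *
c=eyes.capture("top"); s=eyes.capture("scene")
f=lambda x,y:(x/8+405,y/8+153)
print("disc",w(c,*f(239,242),.02),"diam",np.linalg.norm(w(c,*f(44,242),.02)-w(c,*f(435,242),.02)))
ps=[((223,373),180),((108,265),108),((171,127),36),((327,147),-36),((360,300),252)]
P=np.array([w(c,*f(*p),.02)[:2] for p,_ in ps]); m=P.mean(0); print("pocket mean",m, np.linalg.norm(P-m,axis=1))
d=P-m; a=np.degrees(np.arctan2(d[:,1],d[:,0]))-[t for _,t in ps]; print("yaws",(a+180)%360-180)
print("collar top",w(c,*f(262,236),.052))
g=lambda x,y:((x-480)/8+223,y/8+131)
print("platter",w(c,*g(643,256),.038),np.linalg.norm(w(c,*g(527,256),.038)-w(c,*g(760,256),.038)))
print("spindle top?",w(c,*g(628,235),.082))
e=w(c,*g(800,30),.06)-w(c,*g(480,52),.06); print("edge yaw",np.degrees(np.arctan2(e[0],-e[1])))
k=lambda x,y:(x/6+170,y/6+150)
for n,p,z in[("squat",(282,420),.064),("tall",(477,407),.07),("small",(644,429),.054),("red",(764,256),.054),("bottle",(68,260),.085)]: 
    q=w(c,*k(*p),z); print(n,q, "scene px",px(s,q))
cv2.imwrite("pics/s1.png",np.hstack([crop(s,210,225,110,100,5),]))
h=w(c,*g(643,256),.038); print("hub scene px",px(s,h),px(s,[h[0],h[1],.082]))
```

```text
disc [ 0.54570557 -0.39037615  0.02      ] diam 0.15840483345373516
pocket mean [ 0.54563448 -0.38989456] [0.05352027 0.05357515 0.05369253 0.05373493 0.05422681]
yaws [-8.12826317 -8.36444288 -7.35540222 -8.08590047 -7.99677914]
collar top [ 0.54427186 -0.39004187  0.052     ]
platter [0.61207495 0.22504751 0.038     ] 0.09270576123212042
spindle top? [0.6127426  0.22290698 0.082     ]
edge yaw 3.7341715904437836
squat [0.43030664 0.30007526 0.064     ] scene px (np.float64(260.3625079622015), np.float64(259.8348948866642))
tall [0.43613348 0.19899219 0.07      ] scene px (np.float64(286.83480619423807), np.float64(235.87337816186601))
small [0.42470891 0.11501614 0.054     ] scene px (np.float64(311.6027395132864), np.float64(228.07081691869877))
red [0.514512   0.05257005 0.054     ] scene px (np.float64(295.9718217999168), np.float64(208.0190980259518))
bottle [0.51160241 0.40452782 0.085     ] scene px (np.float64(194.3212507478031), np.float64(262.2743931898135))
hub scene px (np.float64(221.78946625194027), np.float64(230.1799492474459)) (np.float64(220.45043637230685), np.float64(214.18649658568418))
```

View pics/s1.png

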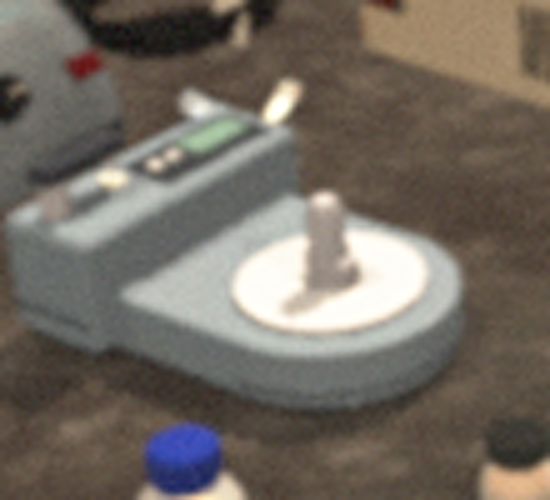

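The spindle tip in the scene picture, at about (220,214), matches the prediction. Rotating to the grasp yaw.

```bash
cat >> h.py <<'E'
def to(x,y,z,yaw):  # from measured pose: rotation-vector then shift (cm, in the turned tool frame)
    o=get_obs(); q=o["tcp_rot"]; r=R.from_quat([q[1],q[2],q[3],q[0]])
    t=R.from_euler("z",yaw,degrees=True)*R.from_euler("x",np.pi)
    print("t",round(o["t"],2),"turn",(r.inv()*t).as_rotvec().round(3),"then cm",(t.inv().apply(np.array([x,y,z])-o["eef_pos"])*100).round(2),"| now",o["eef_pos"].round(4),"F",o["wrist_force"].round(1),"w",round(o["width"],3))
E
python3 -c "
from h import *
to(.5455,-.390,.12,-8)"
```

```text
t 0.25 turn [-0.001  0.     0.541] then cm [ 32.4  -13.95  11.1 ] | now [ 0.2053 -0.483   0.231 ] F [ 0.5 -0.1 -0.5] w 0.998
```

{"name": "step_arm", "arguments": {
  "plan": [
    [[0, 0, 0.1352], [0, 0, 0], -1],
    [[0, 0, 0.1352], [0, 0, 0], -1],
    [[0, 0, 0.1352], [0, 0, 0], -1],
    [[0, 0, 0.1352], [0, 0, 0], -1],
    [[0, 0, 0], [0, 0, 0], -1]
  ]
}}

```text
t: 0.75
eef_pos: [0.2053, -0.4831, 0.2312]
tcp_rot: [-0.0, 0.998, -0.07, -0.0]
wrist_force: [-0.7, 0.3, -0.5]
width: 1.001
grasp_force: 0.0
```

{"name": "step_arm", "arguments": {
  "plan": [
    [[0, 0, 0], [4.05, -1.74, 0], -1],
    [[0, 0, 0], [4.05, -1.74, 0], -1],
    [[0, 0, 0], [4.05, -1.74, 0], -1],
    [[0, 0, 0], [4.05, -1.74, 0], -1],
    [[0, 0, 0], [4.05, -1.74, 0], -1],
    [[0, 0, 0], [4.05, -1.74, 0], -1],
    [[0, 0, 0], [4.05, -1.74, 0], -1],
    [[0, 0, 0], [4.05, -1.74, 0], -1],
    [[0, 0, 0], [0, 0, 4], -1],
    [[0, 0, 0], [0, 0, 4], -1]
  ]
}}

```text
t: 1.75
eef_pos: [0.5476, -0.3897, 0.1509]
tcp_rot: [0.001, 0.998, -0.066, 0.001]
wrist_force: [0.9, 0.8, -1.3]
width: 1.0
grasp_force: 0.0
```

{"name": "step_arm", "arguments": {
  "plan": [
    [[0, 0, 0], [0, 0, 3], -1],
    [[0, 0, 0], [0, 0, 0], -1],
    [[0, 0, 0], [0, 0, 0], -1]
  ]
}}

```text
t: 2.05
eef_pos: [0.5457, -0.3905, 0.1218]
tcp_rot: [-0.0, 0.998, -0.068, -0.0]
wrist_force: [0.4, -0.8, 2.0]
width: 1.002
grasp_force: 0.0
```

```bash
python3 -c "
from h import *
to(.5455,-.390,.029,-8)"
```

```text
t 2.05 turn [-0.     0.     0.003] then cm [-0.02 -0.04  9.28] | now [ 0.5457 -0.3905  0.1218] F [ 0.4 -0.8  2. ] w 1.002
```

{"name": "step_arm", "arguments": {
  "plan": [
    [[0, 0, 0], [0, 0, 4], -1],
    [[0, 0, 0], [0, 0, 3], -1],
    [[0, 0, 0], [0, 0, 1.5], -1],
    [[0, 0, 0], [0, 0, 1], -1],
    [[0, 0, 0], [0, 0, 0], -1],
    [[0, 0, 0], [0, 0, 0], 0.3],
    [[0, 0, 0], [0, 0, 0], 0.3],
    [[0, 0, 0], [0, 0, 0], 0.3],
    [[0, 0, 0], [0, 0, 0], 0.3],
    [[0, 0, 0], [0, 0, 0], 0.3]
  ],
  "newtons": 60
}}

```text
t: 3.05
eef_pos: [0.5462, -0.3909, 0.0279]
tcp_rot: [0.001, 0.998, -0.069, 0.001]
wrist_force: [-0.7, -0.3, 6.8]
width: 0.473
grasp_force: 61.3
```

{"name": "step_arm", "arguments": {
  "plan": [
    [[0, 0, 0], [0, 0, 0], 1],
    [[0, 0, 0], [0, 0, 0], 1],
    [[0, 0, 0], [0, 0, 0], 1],
    [[0, 0, 0], [0, 0, 0], 1]
  ]
}}

```text
t: 3.45
eef_pos: [0.5462, -0.3909, 0.0279]
tcp_rot: [0.001, 0.998, -0.069, 0.001]
wrist_force: [-0.5, 0.8, 6.3]
width: 0.473
grasp_force: 61.3
```

{"name": "step_arm", "arguments": {
  "plan": [
    [[0, 0, 0], [0, 0, -2], 1],
    [[0, 0, 0], [0, 0, -4], 1],
    [[0, 0, 0], [0, 0, -4], 1],
    [[0, 0, 0], [0, 0, -4], 1],
    [[0, 0, 0], [0, 0, -4], 1],
    [[0, 0, 0], [0, 0, -4], 1],
    [[0, 0, 0], [0, 0, -3], 1],
    [[0, 0, 0], [0, 0, 0], 1],
    [[0, 0, 0], [0, 0, 0], 1]
  ]
}}

```text
t: 4.35
eef_pos: [0.5454, -0.3901, 0.276]
tcp_rot: [-0.0, 0.998, -0.069, -0.0]
wrist_force: [-0.5, 0.5, -3.1]
width: 0.47
grasp_force: 61.2
```

```bash
python3 -c "
from h import *
to(.36,-.390,.275,-8)
to(.36,.2245,.275,-8)
c=eyes.capture('top');cv2.imwrite('pics/g1.png',np.hstack([crop(c,450,180,160,120,4)]))"
```

```text
t 4.35 turn [-0.     0.     0.001] then cm [-18.36   2.57   0.1 ] | now [ 0.5454 -0.3901  0.276 ] F [-0.5  0.5 -3.1] w 0.47
t 4.35 turn [-0.     0.     0.001] then cm [-26.91 -58.28   0.1 ] | now [ 0.5454 -0.3901  0.276 ] F [-0.5  0.5 -3.1] w 0.47
```

View pics/g1.png

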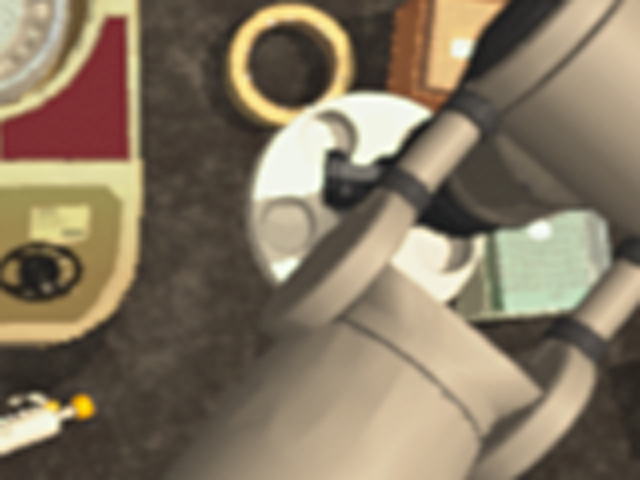

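{"name": "step_arm", "arguments": {
  "plan": [
    [[0, 0, 0], [-2, 0.3, 0], 1],
    [[0, 0, 0], [-4.1, 0.57, 0], 1],
    [[0, 0, 0], [-4.1, 0.57, 0], 1],
    [[0, 0, 0], [-4.1, 0.57, 0], 1],
    [[0, 0, 0], [-4.1, 0.57, 0], 1],
    [[0, 0, 0], [0, 0, 0], 1]
  ]
}}

```text
t: 5.0
eef_pos: [0.3551, -0.3893, 0.2744]
tcp_rot: [-0.002, 0.997, -0.071, -0.002]
wrist_force: [0.9, 0.5, -1.6]
width: 0.474
grasp_force: 61.2
```

{"name": "step_arm", "arguments": {
  "plan": [
    [[0, 0, 0], [-0.4, -2.85, 0], 1],
    [[0, 0, 0], [-0.6, -4.27, 0], 1],
    [[0, 0, 0], [-0.6, -4.27, 0], 1],
    [[0, 0, 0], [-0.6, -4.27, 0], 1],
    [[0, 0, 0], [-0.6, -4.27, 0], 1],
    [[0, 0, 0], [-0.6, -4.27, 0], 1],
    [[0, 0, 0], [-0.6, -4.27, 0], 1],
    [[0, 0, 0], [-0.6, -4.27, 0], 1]
  ]
}}

```text
t: 5.8
eef_pos: [0.3587, -0.0576, 0.275]
tcp_rot: [-0.001, 0.998, -0.07, -0.001]
wrist_force: [0.0, 0.1, -1.8]
width: 0.467
grasp_force: 61.4
```

{"name": "step_arm", "arguments": {
  "plan": [
    [[0, 0, 0], [-0.6, -4.27, 0], 1],
    [[0, 0, 0], [-0.6, -4.27, 0], 1],
    [[0, 0, 0], [-0.6, -4.27, 0], 1],
    [[0, 0, 0], [-0.6, -4.27, 0], 1],
    [[0, 0, 0], [-0.6, -4.27, 0], 1],
    [[0, 0, 0], [-0.6, -4.27, 0], 1],
    [[0, 0, 0], [-0.4, -2.85, 0], 1],
    [[0, 0, -0.102], [0, 0, 0], 1],
    [[0, 0, -0.102], [0, 0, 0], 1],
    [[0, 0, 0], [0, 0, 0], 1]
  ]
}}

```text
t: 6.8
eef_pos: [0.3586, 0.2282, 0.2747]
tcp_rot: [0.001, 0.999, 0.033, -0.002]
wrist_force: [0.1, 0.3, -1.6]
width: 0.468
grasp_force: 61.6
```

```bash
python3 -c "
from h import *
to(.612,.2245,.15,3.7)"
```

```text
t 6.8 turn [0.001 0.003 0.002] then cm [25.27  2.01 12.47] | now [0.3586 0.2282 0.2747] F [ 0.1  0.3 -1.6] w 0.468
```

{"name": "step_arm", "arguments": {
  "plan": [
    [[0, 0, 0], [2.8, 0.23, 0], 1],
    [[0, 0, 0], [4.5, 0.36, 0], 1],
    [[0, 0, 0], [4.5, 0.36, 0], 1],
    [[0, 0, 0], [4.5, 0.36, 0], 1],
    [[0, 0, 0], [4.5, 0.36, 0], 1],
    [[0, 0, 0], [4.47, 0.34, 0], 1],
    [[0, 0, 0], [0, 0, 4], 1],
    [[0, 0, 0], [0, 0, 4], 1],
    [[0, 0, 0], [0, 0, 4], 1],
    [[0, 0, 0], [0, 0, 0], 1]
  ]
}}

```text
t: 7.8
eef_pos: [0.6088, 0.223, 0.1484]
tcp_rot: [0.002, 0.999, 0.031, -0.007]
wrist_force: [-0.7, 0.1, -3.2]
width: 0.473
grasp_force: 61.6
```

```bash
python3 -c "
from h import *
to(.612,.2245,.15,3.7)
c=eyes.capture('top');s=eyes.capture('scene')
print(px(c,[.612,.2245,.144]),px(s,[.612,.2245,.144]),px(s,[.612,.2245,.124]))
cv2.imwrite('pics/p1.png',np.hstack([crop(c,240,155,80,100,5),crop(s,220,205,80,100,5)]))"
```

```text
t 7.8 turn [ 0.003  0.015 -0.003] then cm [ 0.33 -0.13 -0.16] | now [0.6088 0.223  0.1484] F [-0.7  0.1 -3.2] w 0.473
(np.float64(237.03904531836022), np.float64(156.9226849137313)) (np.float64(218.66937168870282), np.float64(190.56604298135832)) (np.float64(219.31464215307994), np.float64(198.29284876655953))
```

View pics/p1.png

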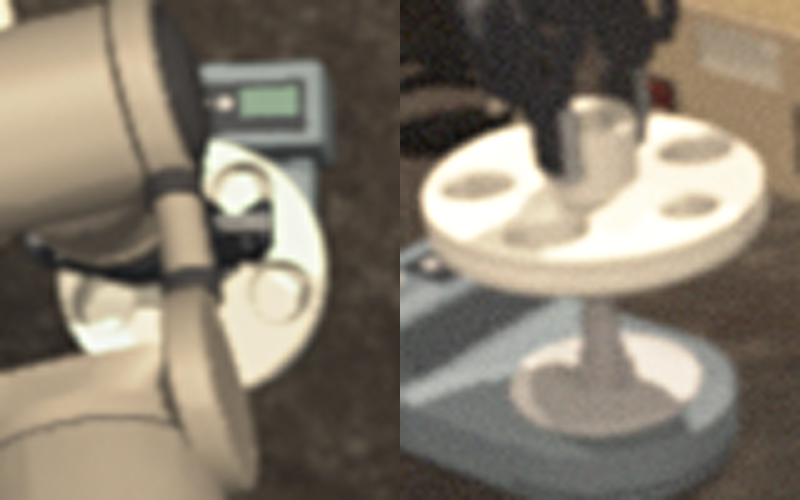

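The disc is level over the hub, with its ellipse centred at about u=218.9 in the scene against 218.7 predicted. I'll let it settle and lower it until just before contact.

{"name": "step_arm", "arguments": {
  "plan": [
    [[0, 0, 0], [0, 0, 0], 1],
    [[0, 0, 0], [0, 0, 0], 1],
    [[0, 0, 0], [0, 0, 0], 1]
  ]
}}

```text
t: 8.2
eef_pos: [0.6136, 0.2244, 0.1583]
tcp_rot: [-0.0, 0.999, 0.032, 0.002]
wrist_force: [0.3, -1.3, -2.7]
width: 0.473
grasp_force: 61.7
```

```bash
python3 -c "
from h import *
to(.612,.2245,.15,3.7)
s=eyes.capture('scene');c=eyes.capture('top')
cv2.imwrite('pics/p2.png',np.hstack([crop(s,220,205,100,100,5),crop(c,240,155,60,100,5)]))
p=get_obs()['eef_pos']
for z in(-.026,-.006):
  x,y,zz=p+[0,0,z]; t=np.linspace(0,6.283,200)
  e=np.array([px(s,[x+.077*np.cos(a),y+.077*np.sin(a),zz]) for a in t]); print(z,e.min(0),e.max(0))
  e=np.array([px(c,[x+.077*np.cos(a),y+.077*np.sin(a),zz]) for a in t]); print(z,e.min(0),e.max(0))
"
```

```text
t 8.2 turn [-0.    -0.003  0.   ] then cm [-0.15 -0.02  0.83] | now [0.6136 0.2244 0.1583] F [ 0.3 -1.3 -2.7] w 0.473
-0.026 [184.59794072 181.5493801 ] [252.10409888 210.83513282]
-0.026 [211.84348376 131.71061984] [264.00410166 183.17747265]
-0.006 [183.64174829 174.13653289] [251.73816032 202.67169703]
-0.006 [210.06884146 130.03014964] [263.11614762 182.35702248]
```

View pics/p2.png

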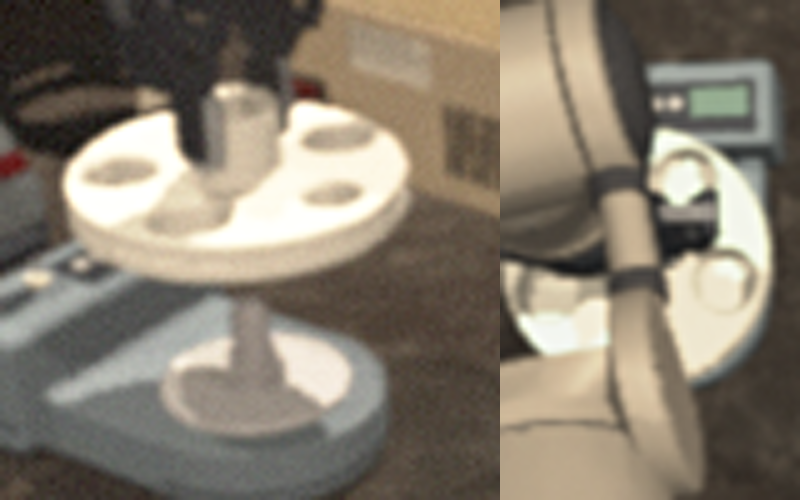

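Disc outline matches the predicted one within about a pixel in both cameras (scene left/right at 182/252, top right edge at 264.6). Lowering.

{"name": "step_arm", "arguments": {
  "plan": [
    [[0, 0, 0], [-0.15, 0, 1], 1],
    [[0, 0, 0], [0, 0, 2], 1],
    [[0, 0, 0], [0, 0, 1], 1],
    [[0, 0, 0], [0, 0, 0.5], 1],
    [[0, 0, 0], [0, 0, 0], 1],
    [[0, 0, 0], [0, 0, 0], 1],
    [[0, 0, 0], [0, 0, 0], 1]
  ]
}}

```text
t: 9.0
eef_pos: [0.6118, 0.2242, 0.1121]
tcp_rot: [-0.0, 0.999, 0.032, 0.001]
wrist_force: [0.3, 0.8, -2.2]
width: 0.474
grasp_force: 61.7
```

{"name": "step_arm", "arguments": {
  "plan": [
    [[0, 0, 0], [0, 0, 0.3], 1],
    [[0, 0, 0], [0, 0, 0.3], 1],
    [[0, 0, 0], [0, 0, 0.3], 1],
    [[0, 0, 0], [0, 0, 0.3], 1],
    [[0, 0, 0], [0, 0, 0], 1],
    [[0, 0, 0], [0, 0, 0], 1]
  ]
}}

```text
t: 9.6
eef_pos: [0.6115, 0.2243, 0.0991]
tcp_rot: [-0.0, 0.999, 0.032, 0.0]
wrist_force: [2.1, 2.0, -3.1]
width: 0.467
grasp_force: 61.6
```

```bash
python3 -c "
from h import *
to(.612,.2245,.08,3.7);print(get_obs()['moment'])"
```

```text
t 9.6 turn [-0. -0.  0.] then cm [ 0.05 -0.02  1.91] | now [0.6115 0.2243 0.0991] F [ 2.1  2.  -3.1] w 0.467
[ 0.3718612  -0.40036434  0.01285329]
```

{"name": "step_arm", "arguments": {
  "plan": [
    [[0, 0, 0], [0.05, -0.05, 0.3], 1],
    [[0, 0, 0], [0, 0, 0.3], 1],
    [[0, 0, 0], [0, 0, 0.3], 1],
    [[0, 0, 0], [0, 0, 0.3], 1],
    [[0, 0, 0], [0, 0, 0.3], 1],
    [[0, 0, 0], [0, 0, 0.2], 1],
    [[0, 0, 0], [0, 0, 0], 1],
    [[0, 0, 0], [0, 0, 0], 1]
  ]
}}

```text
t: 10.4
eef_pos: [0.6117, 0.2246, 0.0821]
tcp_rot: [0.0, 0.999, 0.033, -0.0]
wrist_force: [1.1, 0.8, -3.1]
width: 0.469
grasp_force: 61.6
```

{"name": "step_arm", "arguments": {
  "plan": [
    [[0, 0, 0], [0, 0, 0.2], 1],
    [[0, 0, 0], [0, 0, 0.2], 1],
    [[0, 0, 0], [0, 0, 0.2], 1],
    [[0, 0, 0], [0, 0, 0], 1],
    [[0, 0, 0], [0, 0, 0], 1]
  ]
}}

```text
t: 10.9
eef_pos: [0.6118, 0.2246, 0.0761]
tcp_rot: [0.0, 0.999, 0.032, -0.0]
wrist_force: [1.2, 0.7, -2.6]
width: 0.471
grasp_force: 61.7
```

{"name": "step_arm", "arguments": {
  "plan": [
    [[0, 0, 0], [0, 0, 0.2], 1],
    [[0, 0, 0], [0, 0, 0.2], 1],
    [[0, 0, 0], [0, 0, 0.2], 1],
    [[0, 0, 0], [0, 0, 0.2], 1],
    [[0, 0, 0], [0, 0, 0.1], 1],
    [[0, 0, 0], [0, 0, 0], 1],
    [[0, 0, 0], [0, 0, 0], 1]
  ]
}}

```text
t: 11.6
eef_pos: [0.6118, 0.2246, 0.0672]
tcp_rot: [0.0, 0.999, 0.032, -0.0]
wrist_force: [0.4, 1.3, -3.3]
width: 0.474
grasp_force: 61.7
```

{"name": "step_arm", "arguments": {
  "plan": [
    [[0, 0, 0], [0, 0, 0.1], 1],
    [[0, 0, 0], [0, 0, 0.1], 1],
    [[0, 0, 0], [0, 0, 0], 1],
    [[0, 0, 0], [0, 0, 0], 1]
  ]
}}

```text
t: 12.0
eef_pos: [0.6118, 0.2246, 0.066]
tcp_rot: [0.0, 0.999, 0.033, 0.0]
wrist_force: [-1.9, 0.1, 4.8]
width: 0.47
grasp_force: 62.3
```

{"name": "step_arm", "arguments": {
  "plan": [
    [[0, 0, 0], [0, 0, 0], -0.3],
    [[0, 0, 0], [0, 0, 0], -0.6],
    [[0, 0, 0], [0, 0, 0], -0.6],
    [[0, 0, 0], [0, 0, 0], -0.6],
    [[0, 0, 0], [0, 0, -1], -0.6],
    [[0, 0, 0], [0, 0, -3], -0.6],
    [[0, 0, 0], [0, 0, -4], -0.6],
    [[0, 0, 0], [0, 0, -4], -0.6],
    [[0, 0, 0], [0, 0, 0], -0.6],
    [[0, 0, 0], [0, 0, 0], -0.6]
  ]
}}

```text
t: 13.0
eef_pos: [0.6123, 0.2247, 0.1871]
tcp_rot: [-0.0, 0.999, 0.033, 0.002]
wrist_force: [-0.4, -0.4, -0.8]
width: 0.797
grasp_force: 0.0
```

```bash
python3 -c "
from h import *
to(.4247,.115,.12,3.7); print(get_obs()['joint_positions'])"
```

```text
t 13.0 turn [-0.    -0.003  0.   ] then cm [-19.43   9.74   6.71] | now [0.6123 0.2247 0.1871] F [-0.4 -0.4 -0.8] w 0.797
[ 2.34422512e-01  6.09603985e-01  1.20667611e+00 -1.14597352e-04
  1.32219484e+00  1.74020546e+00]
```

{"name": "step_arm", "arguments": {
  "plan": [
    [[0, 0, 0], [-3.9, 1.95, 0], -0.6],
    [[0, 0, 0], [-3.9, 1.95, 0], -0.6],
    [[0, 0, 0], [-3.9, 1.95, 0], -0.6],
    [[0, 0, 0], [-3.9, 1.95, 0], -0.6],
    [[0, 0, 0], [-3.83, 1.94, 0], -0.6],
    [[0, 0, 0], [0, 0, 3.7], -0.6],
    [[0, 0, 0], [0, 0, 3], -0.6],
    [[0, 0, 0], [0, 0, 0], -0.6],
    [[0, 0, 0], [0, 0, 0], -0.6]
  ]
}}

```text
t: 13.9
eef_pos: [0.4238, 0.1148, 0.118]
tcp_rot: [0.0, 0.999, 0.033, -0.001]
wrist_force: [0.7, 0.6, 0.7]
width: 0.799
grasp_force: 0.0
```

```bash
python3 -c "
from h import *
to(.4247,.115,.03,3.7)
c=eyes.capture('top');s=eyes.capture('scene')
cv2.imwrite('pics/q1.png',np.hstack([crop(c,243,170,60,100,6),crop(s,270,220,140,200,3)]))"
```

```text
t 13.9 turn [0.    0.002 0.   ] then cm [ 0.09 -0.02  8.8 ] | now [0.4238 0.1148 0.118 ] F [0.7 0.6 0.7] w 0.799
```

View pics/q1.png

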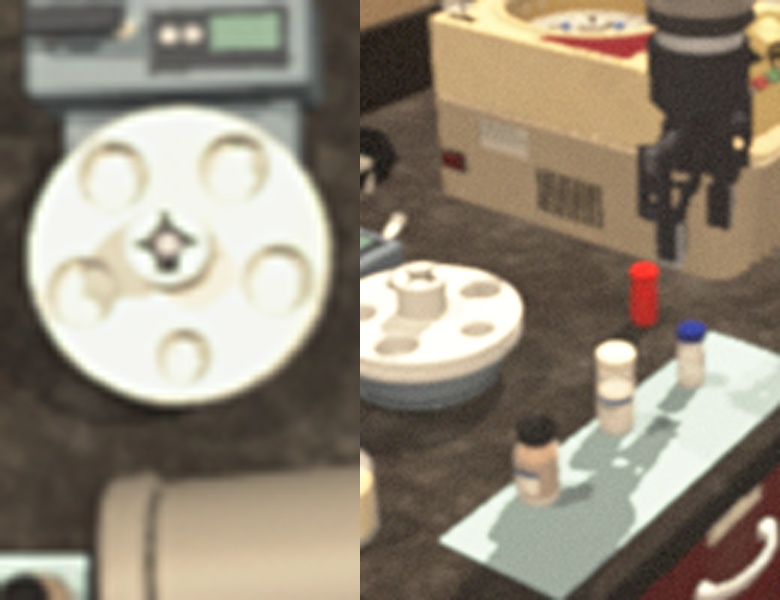

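Carousel is home and flush, with the narrow pocket at crop (184,356), left pocket (83,291) and right pocket (276,281). Picking the small vial.

{"name": "step_arm", "arguments": {
  "plan": [
    [[0, 0, 0], [0.09, 0, 3.5], -0.6],
    [[0, 0, 0], [0, 0, 3], -0.6],
    [[0, 0, 0], [0, 0, 2], -0.6],
    [[0, 0, 0], [0, 0, 1], -0.6],
    [[0, 0, 0], [0, 0, 0], -0.6],
    [[0, 0, 0], [0, 0, 0], 0],
    [[0, 0, 0], [0, 0, 0], 0.3],
    [[0, 0, 0], [0, 0, 0], 1],
    [[0, 0, 0], [0, 0, 0], 1],
    [[0, 0, 0], [0, 0, 0], 1]
  ],
  "newtons": 25
}}

```text
t: 15.0
eef_pos: [0.4258, 0.115, 0.0241]
tcp_rot: [-0.0, 0.999, 0.032, 0.001]
wrist_force: [-1.0, 0.6, 6.9]
width: 0.259
grasp_force: 24.4
```

{"name": "step_arm", "arguments": {
  "plan": [
    [[0, 0, 0], [0, 0, 0], 1],
    [[0, 0, 0], [0, 0, 0], 1],
    [[0, 0, 0], [0, 0, 0], 1],
    [[0, 0, 0], [0, 0, -2], 1],
    [[0, 0, 0], [0, 0, -4], 1],
    [[0, 0, 0], [0, 0, -4], 1],
    [[0, 0, 0], [0, 0, -2], 1],
    [[0, 0, 0], [0, 0, 0], 1],
    [[0, 0, 0], [0, 0, 0], 1]
  ]
}}

```text
t: 15.9
eef_pos: [0.4249, 0.1148, 0.1432]
tcp_rot: [0.0, 0.999, 0.032, 0.0]
wrist_force: [0.5, -0.1, -0.3]
width: 0.255
grasp_force: 24.6
```

Run:
```python
from h import *
c=eyes.capture('top')
f=lambda x,y:(x/6+213,y/6+120)
ps=[((184,356),180),((83,291),108),((112,175),36),((234,166),-36),((276,281),252)]
P=np.array([w(c,*f(*p),.057)[:2] for p,_ in ps]); m=P.mean(0); print(m,np.linalg.norm(P-m,axis=1))
d=P-m; a=np.degrees(np.arctan2(d[:,1],d[:,0]))-[t for _,t in ps]; a=(a+180)%360-180; print(a,a.mean())
yw=a.mean(); h=np.array([.6118,.2246])
for n,o in(("small",(-.054,0)),("tall",(-.0167,.0514)),("squat",(-.0167,-.0514))): print(n,R.from_euler('z',yw,degrees=True).apply([*o,0])[:2]+h)
r=R.from_euler('z',yw,degrees=True).apply([-.054,0,0])[:2]+h
to(*r,.13,3.7)
```

```text
[0.61115105 0.22393961] [0.05412804 0.05301709 0.05448409 0.05470481 0.05348601]
[3.90753542 3.56119926 3.75946929 3.9211254  1.99132425] 3.4281307230311597
small [0.55789663 0.22137099]
tall [0.59205634 0.27490942]
squat [0.59820342 0.17229337]
t 15.95 turn [0.    0.001 0.   ] then cm [14.01 -9.78  1.25] | now [0.4244 0.1148 0.1425] F [-0.2  0.2 -0.5] w 0.254
```

{"name": "step_arm", "arguments": {
  "plan": [
    [[0, 0, 0], [1.9, -1.3, 0], 1],
    [[0, 0, 0], [3.0, -2.1, 0], 1],
    [[0, 0, 0], [3.0, -2.1, 0], 1],
    [[0, 0, 0], [3.0, -2.1, 0], 1],
    [[0, 0, 0], [3.1, -2.18, 0], 1],
    [[0, 0, 0], [0, 0, 2], 1],
    [[0, 0, 0], [0, 0, 2], 1],
    [[0, 0, 0], [0, 0, 0.8], 1],
    [[0, 0, 0], [0, 0, 0], 1],
    [[0, 0, 0], [0, 0, 0], 1]
  ]
}}

```text
t: 16.95
eef_pos: [0.5585, 0.2214, 0.0953]
tcp_rot: [0.0, 0.999, 0.032, -0.0]
wrist_force: [-0.0, 0.5, 0.3]
width: 0.254
grasp_force: 24.6
```

{"name": "step_arm", "arguments": {
  "plan": [
    [[0, 0, 0], [0, 0, 0], 1],
    [[0, 0, 0], [0, 0, 0], 1]
  ]
}}

```text
t: 17.15
eef_pos: [0.559, 0.2216, 0.0963]
tcp_rot: [-0.0, 0.999, 0.032, 0.001]
wrist_force: [0.0, -0.0, 0.1]
width: 0.255
grasp_force: 24.6
```

Run:
```python
from h import *
to(.5579,.2211,.085,3.7)
s=eyes.capture('scene')
t=np.linspace(0,6.283,40)
p=get_obs()['eef_pos']; b=p[2]-.022
print("vial axis px",px(s,[p[0],p[1],b]),px(s,[p[0],p[1],b+.052]))
for x,y,z,r,n in((.5579,.2211,.058,.014,"pocket"),(.6118,.2246,.058,.077,"disc"),(p[0],p[1],b,.012,"vialbot")):
  e=np.array([px(s,[x+r*np.cos(a),y+r*np.sin(a),z]) for a in t]); print(n,e.min(0).round(1),e.max(0).round(1))
cv2.imwrite('pics/v1.png',crop(s,230,215,90,70,8))
```

```text
t 17.15 turn [-0.    -0.002  0.   ] then cm [-0.11  0.04  1.13] | now [0.559  0.2216 0.0963] F [ 0.  -0.   0.1] w 0.255
vial axis px (np.float64(238.59948667810187), np.float64(222.82331700215974)) (np.float64(237.3272100178682), np.float64(202.9915302875325))
pocket [233.4 225.9] [245.4 231.9]
disc [188.3 208. ] [253.7 239.8]
vialbot [233.4 220.3] [243.8 225.4]
```

View pics/v1.png

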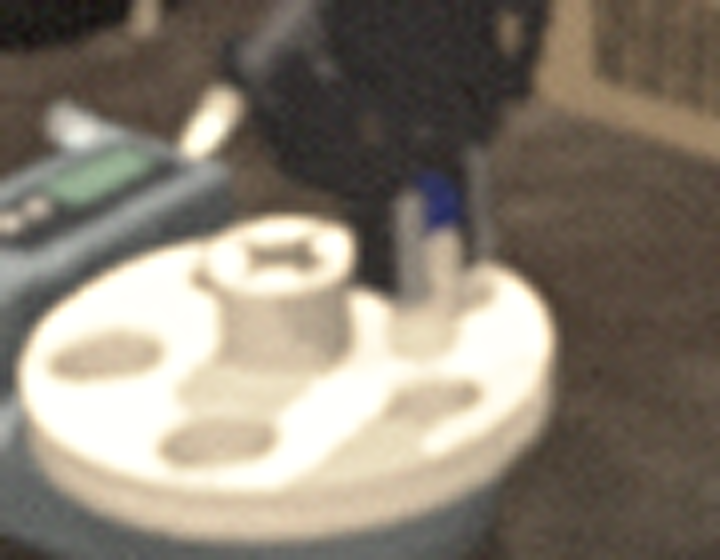

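The vial's bottom is at about (238,224) and the narrow pocket centre at about (239.4,230), both roughly as predicted. Lowering gently.

{"name": "step_arm", "arguments": {
  "plan": [
    [[0, 0, 0], [-0.1, 0.04, 0.5], 1],
    [[0, 0, 0], [0, 0, 0.7], 1],
    [[0, 0, 0], [0, 0, 0.3], 1],
    [[0, 0, 0], [0, 0, 0.2], 1],
    [[0, 0, 0], [0, 0, 0.2], 1],
    [[0, 0, 0], [0, 0, 0], 1],
    [[0, 0, 0], [0, 0, 0], 1]
  ]
}}

```text
t: 17.9
eef_pos: [0.5576, 0.2211, 0.0763]
tcp_rot: [0.0, 0.999, 0.032, 0.0]
wrist_force: [0.2, -0.0, 1.5]
width: 0.254
grasp_force: 24.6
```

{"name": "step_arm", "arguments": {
  "plan": [
    [[0, 0, 0], [0, 0, 0.2], 1],
    [[0, 0, 0], [0, 0, 0.2], 1],
    [[0, 0, 0], [0, 0, 0.2], 1],
    [[0, 0, 0], [0, 0, 0], 1],
    [[0, 0, 0], [0, 0, 0], 1]
  ]
}}

```text
t: 18.4
eef_pos: [0.5575, 0.2211, 0.0702]
tcp_rot: [0.0, 0.999, 0.032, -0.0]
wrist_force: [0.6, -0.3, -0.4]
width: 0.252
grasp_force: 24.6
```

{"name": "step_arm", "arguments": {
  "plan": [
    [[0, 0, 0], [0, 0, 0.2], 1],
    [[0, 0, 0], [0, 0, 0.2], 1],
    [[0, 0, 0], [0, 0, 0.15], 1],
    [[0, 0, 0], [0, 0, 0], 1],
    [[0, 0, 0], [0, 0, 0], 1]
  ]
}}

```text
t: 18.9
eef_pos: [0.5575, 0.221, 0.0647]
tcp_rot: [0.0, 0.999, 0.032, -0.0]
wrist_force: [-0.3, 0.4, 0.0]
width: 0.251
grasp_force: 24.6
```

{"name": "step_arm", "arguments": {
  "plan": [
    [[0, 0, 0], [0, 0, 0.1], 1],
    [[0, 0, 0], [0, 0, 0], 1],
    [[0, 0, 0], [0, 0, 0], 0.4],
    [[0, 0, 0], [0, 0, 0], 0.2],
    [[0, 0, 0], [0, 0, 0], 0.1],
    [[0, 0, 0], [0, 0, 0], 0.1],
    [[0, 0, 0], [0, 0, 0], 0.1]
  ]
}}

```text
t: 19.6
eef_pos: [0.5574, 0.221, 0.0637]
tcp_rot: [0.0, 0.999, 0.032, -0.0]
wrist_force: [0.3, -0.4, -0.9]
width: 0.455
grasp_force: 0.0
```

{"name": "step_arm", "arguments": {
  "plan": [
    [[0, 0, 0], [0, 0, -1], 0.1],
    [[0, 0, 0], [0, 0, -2], 0.1],
    [[0, 0, 0], [0, 0, -4], 0.1],
    [[0, 0, 0], [0, 0, -4], -0.6],
    [[0, 0, 0], [-4, 0, 0], -0.6],
    [[0, 0, 0], [-4, 0, 0], -0.6],
    [[0, 0, 0], [-4, 0, 0], -0.6],
    [[0, 0, 0], [0, 0, 0], -0.6],
    [[0, 0, 0], [0, 0, 0], -0.6]
  ]
}}

```text
t: 20.5
eef_pos: [0.438, 0.2135, 0.175]
tcp_rot: [-0.0, 0.999, 0.033, 0.001]
wrist_force: [0.5, -0.2, 1.3]
width: 0.801
grasp_force: 0.0
```

Run:
```python
from h import *
to(.4361,.199,.12,111.7)
s=eyes.capture('scene');c=eyes.capture('top')
print(px(s,[.5579,.2211,.094]),px(c,[.5579,.2211,.094]))
cv2.imwrite('pics/v2.png',np.hstack([crop(s,240,215,90,80,6),crop(c,243,180,40,80,6)]))
```

```text
t 20.5 turn [ 0.002 -0.002 -1.884] then cm [-1.28 -0.71  5.5 ] | now [0.438  0.2135 0.175 ] F [ 0.5 -0.2  1.3] w 0.801
(np.float64(238.57002952559955), np.float64(215.3974543967464)) (np.float64(241.20512523977374), np.float64(177.52924726353143))
```

View pics/v2.png

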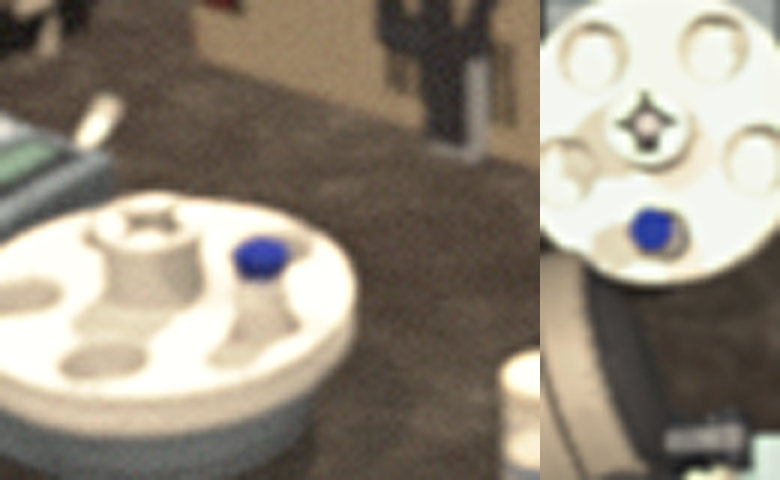

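The small vial stands upright in the narrow pocket (cap at scene (238.7,218) and top (241.8,178.3), as predicted). Now the tall vial.

{"name": "step_arm", "arguments": {
  "plan": [
    [[0, 0, -0.145], [0, 0, 0], -0.6],
    [[0, 0, -0.145], [0, 0, 0], -0.6],
    [[0, 0, -0.145], [0, 0, 0], -0.6],
    [[0, 0, -0.145], [0, 0, 0], -0.6],
    [[0, 0, -0.145], [0, 0, 0], -0.6],
    [[0, 0, -0.145], [0, 0, 0], -0.6],
    [[0, 0, -0.145], [0, 0, 0], -0.6],
    [[0, 0, -0.145], [0, 0, 0], -0.6],
    [[0, 0, -0.145], [0, 0, 0], -0.6],
    [[0, 0, -0.145], [0, 0, 0], -0.6]
  ]
}}

```text
t: 21.6
eef_pos: [0.4392, 0.2133, 0.1737]
tcp_rot: [0.0, 0.725, 0.689, 0.0]
wrist_force: [0.0, 0.1, -0.2]
width: 0.797
grasp_force: 0.0
```

{"name": "step_arm", "arguments": {
  "plan": [
    [[0, 0, -0.145], [0, 0, 0], -0.6],
    [[0, 0, -0.145], [0, 0, 0], -0.6],
    [[0, 0, -0.144], [0, 0, 0], -0.6],
    [[0, 0, 0], [-1.28, -0.71, 0], -0.6],
    [[0, 0, 0], [0, 0, 3], -0.6],
    [[0, 0, 0], [0, 0, 2.5], -0.6],
    [[0, 0, 0], [0, 0, 0], -0.6],
    [[0, 0, 0], [0, 0, 0], -0.6],
    [[0, 0, 0], [0, 0, 0], -0.6]
  ]
}}

```text
t: 22.5
eef_pos: [0.437, 0.1987, 0.12]
tcp_rot: [0.001, 0.562, 0.827, 0.001]
wrist_force: [0.3, -1.3, 0.1]
width: 0.799
grasp_force: 0.0
```

Run:
```python
from h import *
to(.4361,.199,.028,111.7)
```

```text
t 22.5 turn [ 0.002  0.    -0.002] then cm [ 0.06 -0.08  9.2 ] | now [0.437  0.1987 0.12  ] F [ 0.3 -1.3  0.1] w 0.799
```

{"name": "step_arm", "arguments": {
  "plan": [
    [[0, 0, 0], [0.05, -0.08, 3.2], -0.6],
    [[0, 0, 0], [0, 0, 3], -0.6],
    [[0, 0, 0], [0, 0, 2], -0.6],
    [[0, 0, 0], [0, 0, 1], -0.6],
    [[0, 0, 0], [0, 0, 0], -0.6],
    [[0, 0, 0], [0, 0, 0], 0],
    [[0, 0, 0], [0, 0, 0], 0.2],
    [[0, 0, 0], [0, 0, 0], 1],
    [[0, 0, 0], [0, 0, 0], 1],
    [[0, 0, 0], [0, 0, 0], 1]
  ]
}}

```text
t: 23.5
eef_pos: [0.4359, 0.1992, 0.0279]
tcp_rot: [0.001, 0.562, 0.827, 0.001]
wrist_force: [0.5, 0.0, 7.5]
width: 0.321
grasp_force: 26.7
```

{"name": "step_arm", "arguments": {
  "plan": [
    [[0, 0, 0], [0, 0, 0], 1],
    [[0, 0, 0], [0, 0, 0], 1],
    [[0, 0, 0], [0, 0, 0], 1],
    [[0, 0, 0], [0, 0, -2], 1],
    [[0, 0, 0], [0, 0, -4], 1],
    [[0, 0, 0], [0, 0, -4], 1],
    [[0, 0, 0], [0, 0, -3], 1],
    [[0, 0, 0], [0, 0, 0], 1],
    [[0, 0, 0], [0, 0, 0], 1],
    [[0, 0, 0], [0, 0, 0], 1]
  ]
}}

```text
t: 24.5
eef_pos: [0.4341, 0.1987, 0.1557]
tcp_rot: [-0.001, 0.562, 0.827, -0.001]
wrist_force: [-1.3, -0.4, -1.1]
width: 0.317
grasp_force: 26.2
```

Run:
```python
from h import *
to(.5918,.2748,.155,111.7)
```

```text
t 24.5 turn [-0.002 -0.    -0.001] then cm [ 1.24 17.47  0.07] | now [0.4341 0.1987 0.1557] F [-1.3 -0.4 -1.1] w 0.317
```

{"name": "step_arm", "arguments": {
  "plan": [
    [[0, 0, 0], [0.2, 2.5, 0], 1],
    [[0, 0, 0], [0.26, 3.8, 0], 1],
    [[0, 0, 0], [0.26, 3.8, 0], 1],
    [[0, 0, 0], [0.26, 3.8, 0], 1],
    [[0, 0, 0], [0.26, 3.57, 0], 1],
    [[0, 0, 0], [0, 0, 2.5], 1],
    [[0, 0, 0], [0, 0, 2.5], 1],
    [[0, 0, 0], [0, 0, 0.5], 1],
    [[0, 0, 0], [0, 0, 0], 1],
    [[0, 0, 0], [0, 0, 0], 1]
  ]
}}

```text
t: 25.5
eef_pos: [0.5931, 0.275, 0.1024]
tcp_rot: [0.0, 0.562, 0.827, 0.0]
wrist_force: [-0.4, 0.7, 0.8]
width: 0.314
grasp_force: 26.2
```

{"name": "step_arm", "arguments": {
  "plan": [
    [[0, 0, 0], [0, 0, 0], 1],
    [[0, 0, 0], [0, 0, 0], 1]
  ]
}}

```text
t: 25.7
eef_pos: [0.5932, 0.2751, 0.1031]
tcp_rot: [0.001, 0.562, 0.827, 0.001]
wrist_force: [0.0, 0.6, 0.2]
width: 0.315
grasp_force: 26.2
```

Run:
```python
from h import *
to(.5918,.2748,.084,111.7)
```

```text
t 25.7 turn [ 0.002  0.    -0.001] then cm [ 0.02 -0.14  1.91] | now [0.5932 0.2751 0.1031] F [0.  0.6 0.2] w 0.315
```

{"name": "step_arm", "arguments": {
  "plan": [
    [[0, 0, 0], [0, -0.13, 0.7], 1],
    [[0, 0, 0], [0, 0, 0.7], 1],
    [[0, 0, 0], [0, 0, 0.4], 1],
    [[0, 0, 0], [0, 0, 0.3], 1],
    [[0, 0, 0], [0, 0, 0.2], 1],
    [[0, 0, 0], [0, 0, 0], 1],
    [[0, 0, 0], [0, 0, 0], 1]
  ]
}}

```text
t: 26.4
eef_pos: [0.5916, 0.2745, 0.0788]
tcp_rot: [0.0, 0.562, 0.827, 0.0]
wrist_force: [-0.3, -0.3, 0.3]
width: 0.317
grasp_force: 26.2
```

{"name": "step_arm", "arguments": {
  "plan": [
    [[0, 0, 0], [0, 0, 0.2], 1],
    [[0, 0, 0], [0, 0, 0.2], 1],
    [[0, 0, 0], [0, 0, 0], 1],
    [[0, 0, 0], [0, 0, 0], 1]
  ]
}}

```text
t: 26.8
eef_pos: [0.5915, 0.2745, 0.0747]
tcp_rot: [-0.0, 0.562, 0.827, -0.0]
wrist_force: [-0.2, -0.3, -0.5]
width: 0.315
grasp_force: 26.2
```

Below the rim without contact; lowering to the floor, releasing and rising.

{"name": "step_arm", "arguments": {
  "plan": [
    [[0, 0, 0], [0, 0, 0.2], 1],
    [[0, 0, 0], [0, 0, 0.2], 1],
    [[0, 0, 0], [0, 0, 0.2], 1],
    [[0, 0, 0], [0, 0, 0.1], 1],
    [[0, 0, 0], [0, 0, 0], 1],
    [[0, 0, 0], [0, 0, 0], 1]
  ]
}}

```text
t: 27.4
eef_pos: [0.5915, 0.2745, 0.068]
tcp_rot: [0.0, 0.562, 0.827, -0.0]
wrist_force: [-1.3, -0.9, 2.4]
width: 0.315
grasp_force: 26.3
```

{"name": "step_arm", "arguments": {
  "plan": [
    [[0, 0, 0], [0, 0, 0], 0.3],
    [[0, 0, 0], [0, 0, 0], 0.15],
    [[0, 0, 0], [0, 0, 0], 0],
    [[0, 0, 0], [0, 0, 0], 0],
    [[0, 0, 0], [0, 0, 0], 0],
    [[0, 0, 0], [0, 0, -1], 0],
    [[0, 0, 0], [0, 0, -2], 0],
    [[0, 0, 0], [0, 0, -4], 0],
    [[0, 0, 0], [0, 0, -4], 0],
    [[0, 0, 0], [0, 0, 0], -0.6]
  ]
}}

```text
t: 28.4
eef_pos: [0.5945, 0.2756, 0.1855]
tcp_rot: [0.004, 0.562, 0.827, 0.005]
wrist_force: [0.9, 0.8, 0.6]
width: 0.652
grasp_force: 0.0
```

Run:
```python
from h import *
to(.4303,.300,.12,75.7)
```

```text
t 28.4 turn [ 0.013 -0.003  0.628] then cm [ -1.69 -16.52   6.55] | now [0.5945 0.2756 0.1855] F [0.9 0.8 0.6] w 0.652
```

{"name": "step_arm", "arguments": {
  "plan": [
    [[0, 0, 0.1256], [0, 0, 0], -0.6],
    [[0, 0, 0.1256], [0, 0, 0], -0.6],
    [[0, 0, 0.1256], [0, 0, 0], -0.6],
    [[0, 0, 0.1256], [0, 0, 0], -0.6],
    [[0, 0, 0.1256], [0, 0, 0], -0.6],
    [[0, 0, 0], [-0.42, -4.13, 0], -0.6],
    [[0, 0, 0], [-0.42, -4.13, 0], -0.6],
    [[0, 0, 0], [-0.42, -4.13, 0], -0.6],
    [[0, 0, 0], [-0.42, -4.13, 0], -0.6],
    [[0, 0, 0], [0, 0, 3], -0.6]
  ]
}}

```text
t: 29.4
eef_pos: [0.4248, 0.3007, 0.1512]
tcp_rot: [0.0, 0.789, 0.615, 0.003]
wrist_force: [0.8, -0.2, -0.8]
width: 0.798
grasp_force: 0.0
```

{"name": "step_arm", "arguments": {
  "plan": [
    [[0, 0, 0], [0, 0, 3], -0.6],
    [[0, 0, 0], [0, 0, 0], -0.6],
    [[0, 0, 0], [0, 0, 0], -0.6],
    [[0, 0, 0], [0, 0, 0], -0.6],
    [[0, 0, 0], [0, 0, 0], -0.6]
  ]
}}

```text
t: 29.9
eef_pos: [0.4282, 0.2993, 0.1191]
tcp_rot: [0.0, 0.79, 0.613, 0.001]
wrist_force: [0.2, 0.2, -0.2]
width: 0.799
grasp_force: 0.0
```

Run:
```python
from h import *
to(.4303,.300,.028,75.7)
```

```text
t 29.9 turn [ 0.002 -0.002 -0.001] then cm [0.12 0.18 9.11] | now [0.4282 0.2993 0.1191] F [ 0.2  0.2 -0.2] w 0.799
```

{"name": "step_arm", "arguments": {
  "plan": [
    [[0, 0, 0], [0.12, 0.18, 3.1], -0.6],
    [[0, 0, 0], [0, 0, 3], -0.6],
    [[0, 0, 0], [0, 0, 2], -0.6],
    [[0, 0, 0], [0, 0, 1], -0.6],
    [[0, 0, 0], [0, 0, 0], -0.6],
    [[0, 0, 0], [0, 0, 0], 0],
    [[0, 0, 0], [0, 0, 0], 0.2],
    [[0, 0, 0], [0, 0, 0], 1],
    [[0, 0, 0], [0, 0, 0], 1],
    [[0, 0, 0], [0, 0, 0], 1]
  ]
}}

```text
t: 30.9
eef_pos: [0.4302, 0.3002, 0.028]
tcp_rot: [0.0, 0.79, 0.614, 0.001]
wrist_force: [-0.8, -0.1, 7.3]
width: 0.356
grasp_force: 24.6
```

{"name": "step_arm", "arguments": {
  "plan": [
    [[0, 0, 0], [0, 0, 0], 1],
    [[0, 0, 0], [0, 0, 0], 1],
    [[0, 0, 0], [0, 0, 0], 1],
    [[0, 0, 0], [0, 0, -2], 1],
    [[0, 0, 0], [0, 0, -4], 1],
    [[0, 0, 0], [0, 0, -4], 1],
    [[0, 0, 0], [0, 0, -4], 1],
    [[0, 0, 0], [0, 0, 0], 1],
    [[0, 0, 0], [0, 0, 0], 1],
    [[0, 0, 0], [0, 0, 0], 1]
  ]
}}

```text
t: 31.9
eef_pos: [0.4285, 0.2993, 0.1656]
tcp_rot: [-0.0, 0.79, 0.614, -0.001]
wrist_force: [-0.3, 0.0, -0.9]
width: 0.354
grasp_force: 25.1
```

Run:
```python
from h import *
to(.480,.1722,.165,75.7)
to(.5984,.1722,.165,75.7)
```

```text
t 31.9 turn [-0.002  0.002 -0.   ] then cm [-11.05   8.13   0.06] | now [0.4285 0.2993 0.1656] F [-0.3  0.  -0.9] w 0.354
t 31.9 turn [-0.002  0.002 -0.   ] then cm [-8.13 19.6   0.06] | now [0.4285 0.2993 0.1656] F [-0.3  0.  -0.9] w 0.354
```

{"name": "step_arm", "arguments": {
  "plan": [
    [[0, 0, 0], [-1.2, 2.8, 0], 1],
    [[0, 0, 0], [-1.6, 3.9, 0], 1],
    [[0, 0, 0], [-1.6, 3.9, 0], 1],
    [[0, 0, 0], [-1.6, 3.9, 0], 1],
    [[0, 0, 0], [-1.6, 3.9, 0], 1],
    [[0, 0, 0], [-0.53, 1.2, 0], 1],
    [[0, 0, 0], [0, 0, 3], 1],
    [[0, 0, 0], [0, 0, 3], 1],
    [[0, 0, 0], [0, 0, 0], 1],
    [[0, 0, 0], [0, 0, 0], 1]
  ]
}}

```text
t: 32.9
eef_pos: [0.5983, 0.1729, 0.106]
tcp_rot: [-0.001, 0.79, 0.614, -0.001]
wrist_force: [0.3, 0.0, -0.1]
width: 0.356
grasp_force: 25.1
```

{"name": "step_arm", "arguments": {
  "plan": [
    [[0, 0, 0], [0, 0, 0], 1],
    [[0, 0, 0], [0, 0, 0], 1]
  ]
}}

```text
t: 33.1
eef_pos: [0.5999, 0.173, 0.1085]
tcp_rot: [0.001, 0.79, 0.614, 0.001]
wrist_force: [0.8, -0.1, -0.4]
width: 0.353
grasp_force: 25.1
```

Run:
```python
from h import *
to(.5984,.1722,.084,75.7)
```

```text
t 33.1 turn [ 0.003 -0.001  0.   ] then cm [-0.11 -0.13  2.45] | now [0.5999 0.173  0.1085] F [ 0.8 -0.1 -0.4] w 0.353
```

{"name": "step_arm", "arguments": {
  "plan": [
    [[0, 0, 0], [-0.1, -0.1, 1], 1],
    [[0, 0, 0], [0, 0, 1], 1],
    [[0, 0, 0], [0, 0, 0.4], 1],
    [[0, 0, 0], [0, 0, 0.3], 1],
    [[0, 0, 0], [0, 0, 0.2], 1],
    [[0, 0, 0], [0, 0, 0], 1],
    [[0, 0, 0], [0, 0, 0], 1]
  ]
}}

```text
t: 33.8
eef_pos: [0.5981, 0.1718, 0.0779]
tcp_rot: [0.0, 0.79, 0.614, 0.0]
wrist_force: [-1.0, 0.6, -1.2]
width: 0.357
grasp_force: 25.1
```

{"name": "step_arm", "arguments": {
  "plan": [
    [[0, 0, 0], [0, 0, 0.2], 1],
    [[0, 0, 0], [0, 0, 0.2], 1],
    [[0, 0, 0], [0, 0, 0], 1],
    [[0, 0, 0], [0, 0, 0], 1]
  ]
}}

```text
t: 34.2
eef_pos: [0.5979, 0.1718, 0.0737]
tcp_rot: [0.0, 0.79, 0.614, -0.0]
wrist_force: [-0.3, 0.1, -0.4]
width: 0.354
grasp_force: 25.1
```

{"name": "step_arm", "arguments": {
  "plan": [
    [[0, 0, 0], [0, 0, 0.2], 1],
    [[0, 0, 0], [0, 0, 0.2], 1],
    [[0, 0, 0], [0, 0, 0.15], 1],
    [[0, 0, 0], [0, 0, 0.05], 1],
    [[0, 0, 0], [0, 0, 0], 1],
    [[0, 0, 0], [0, 0, 0], 1]
  ]
}}

```text
t: 34.8
eef_pos: [0.5979, 0.1718, 0.0681]
tcp_rot: [0.0, 0.79, 0.614, 0.0]
wrist_force: [-0.8, -0.0, 3.5]
width: 0.353
grasp_force: 25.6
```

{"name": "step_arm", "arguments": {
  "plan": [
    [[0, 0, 0], [0, 0, 0], 0.25],
    [[0, 0, 0], [0, 0, 0], 0.1],
    [[0, 0, 0], [0, 0, 0], 0],
    [[0, 0, 0], [0, 0, 0], 0],
    [[0, 0, 0], [0, 0, 0], 0],
    [[0, 0, 0], [0, 0, -1], 0],
    [[0, 0, 0], [0, 0, -2], 0],
    [[0, 0, 0], [0, 0, -4], 0],
    [[0, 0, 0], [0, 0, -4], 0],
    [[0, 0, 0], [0, 0, -4], 0]
  ]
}}

```text
t: 35.8
eef_pos: [0.5977, 0.1718, 0.2202]
tcp_rot: [0.0, 0.79, 0.614, 0.0]
wrist_force: [-0.4, -0.3, -0.0]
width: 0.496
grasp_force: 0.0
```

{"name": "step_arm", "arguments": {
  "plan": [
    [[0, 0, 0], [0, -4, 0], 0],
    [[0, 0, 0], [0, -4, 0], 0],
    [[0, 0, 0], [0, -4, 0], 0],
    [[0, 0, 0], [0, -4, 0], 0],
    [[0, 0, 0], [0, -2, 0], 0],
    [[0, 0, 0], [0, 0, 0], 0],
    [[0, 0, 0], [0, 0, 0], 0]
  ]
}}

```text
t: 36.5
eef_pos: [0.4242, 0.2165, 0.2187]
tcp_rot: [0.001, 0.789, 0.614, 0.001]
wrist_force: [1.0, -0.1, -0.9]
width: 0.504
grasp_force: 0.0
```

Run:
```python
from h import *
c=eyes.capture('top');s=eyes.capture('scene')
for n,p in(("small",(.5579,.2211,.094)),("tall",(.5918,.2747,.11)),("squat",(.5984,.1722,.104))): print(n,px(c,p),px(s,p))
cv2.imwrite('pics/f.png',np.hstack([crop(c,243,170,60,100,6),crop(s,225,215,70,100,6)]))
```

```text
small (np.float64(241.20512523977374), np.float64(177.52924726353143)) (np.float64(238.57002952559955), np.float64(215.3974543967464))
tall (np.float64(222.45339463350547), np.float64(165.72735554337535)) (np.float64(210.72367413626586), np.float64(214.34247338923026))
squat (np.float64(256.91200759352455), np.float64(163.7063395557858)) (np.float64(239.2111477104061), np.float64(199.2543498695847))
```

View pics/f.png

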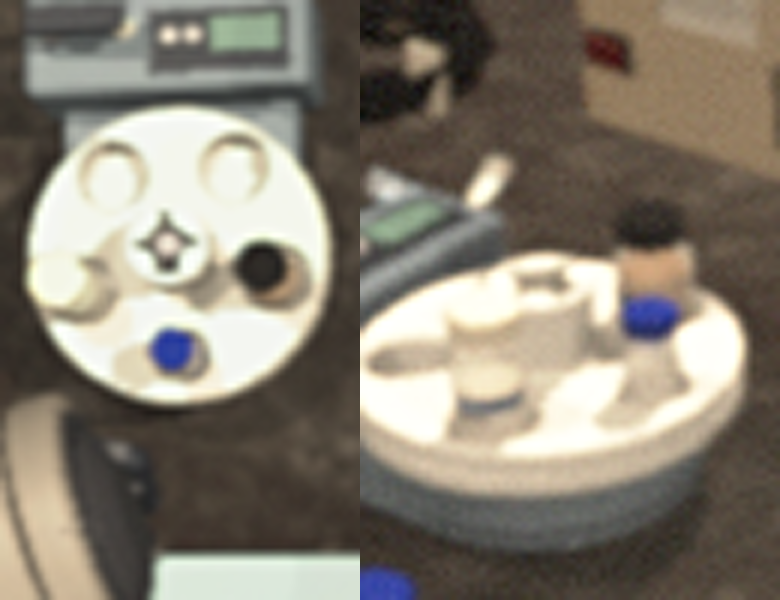

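All three vials stand in their pockets. In the top view the tall cap is at (223,165.8), squat at (256.7,164.3) and small at (242,178), each within about 1 px of prediction. The carousel is flush.

```bash
python3 -c "
from station import arm
print(arm.hand_in())"
```

```text
the job is handed in; nothing more can be done
None
```

I handed the job in: the carousel is home on the hub and the small, tall and squat vials are upright in their pockets by the last camera check, but the hand-in returned no verdict.

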